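# Latch the laundry pod bin under the hanging rail

### The arm

A 6-joint arm with a two-finger parallel gripper is mounted at the origin on the work surface. World frame = base frame: x ahead of the robot, y to its left, z up, the work surface at z = 0. Lengths are in m, angles in rad, forces in N, time in s.
With the tool pointing down it reaches from about 0.35 to 0.875 m from the base axis. Payload 4.2 kg.
Tool frame: the origin (TCP) lies between the finger pads; the fingertips stand 17 mm ahead of it and the grasp point (between the pads) lies 2 mm behind it; z points along the fingers, y is the line along which they close (so a half turn about z gives the same grasp; the last joint's range is limited). The gripper opens to 87 mm and grips with 3 to 60 N. Pads are 19 mm wide; open, the fingers measure 117 mm over their backs; the gripper's body (75 mm by 190 mm) begins 51 mm behind the grasp point.
Start: joints at [-0.907, 0.385, 0.008, 0, -1.194, -0.259], TCP at [0.246, -0.574, 0.24] pointing down, gripper open.
Joint ranges: [-3.14, 3.14], [-1.21, 2.06], [-1.07, 1.41], [-3.16, 2.05], [-2.99, -0.16], [-3.1, 3.1]. Speed limits (rad/s): [2.79, 2.79, 3.14, 3.14, 3.14, 3.14].

### API

Orientations are given as a unit quaternion [x, y, z, w].
In Python, from cell import manip, viewer, monitor, finish_job gives the robot as it stands (manip), with the cameras (viewer), the job as plain functions and the readings (monitor).
- The arm moves only by the shell command python3 inch.py 'ROWS' [OPENING]. ROWS is a JSON list of rows, 1 to 5 of them, each of 6 numbers: dx, dy, dz in m, then a rotation vector rx, ry, rz in rad; each row shifts and turns the commanded pose from where the row before left it, along the tool's axes as they then stand; what a row does not reach is not made up. A row lasts 1/12 s, in which the tool goes at most 0.0417 m and 0.125 rad, less where a joint would pass 70% of its speed; a pose out of reach is approached as far as the arm can. OPENING is the opening from 0.0 (shut) to 1.0 (fully open), set as the command begins (- or left out keeps the last). The fingers move at their own pace and stop on an object; the grip force is fixed at half the most. Time passes only in rows, so rows that do not move let the fingers close. It prints the time, the measured TCP pose, the force, the opening and the grip force at its end.
- monitor.observe(): the state, without advancing time (a new reading comes with each control period).
- viewer.capture(name): name is "side" or "top"; returns the picture (420x560x3 uint8, red, green, blue); there is no depth.
- viewer.calibration(name): a dict with "K" (3x3 intrinsics, pixels), "extrinsics" (4x4, takes a point from camera to world coordinates). Camera axes: x right, y up, looking along -z (the intrinsics and any distortion apply to the point x, -y, -z); pixel columns grow to the right and rows downward; lengths in m; the calibration is good to about 2 mm. A picture is of the moment at which its call begins. calibration takes no time and is no camera call.
- finish_job(): hands the job in; it is judged then, once.
The state is a dict: "clock": time; "qpos": joint angles; "joint_velocities": joint speeds; "effort": joint torques, N m; "tool_pos": TCP position; "tool_rot": TCP orientation; "wrist_force": force on the tool from outside, world axes, zero at the start; "ft_torque": the same for the moment, N m; "finger_gap": opening from 0.0 (shut) to 1.0 (fully open); "finger_force": force on a finger pad.
Only numpy, scipy, OpenCV 4.12 (cv2) and the standard library are available. Lean on these libraries where they do the work, as an engineer would, in place of code of your own. Each camera call takes 0.05 s, during which the arm holds its last target. There are 200 camera calls.

### The job

The white sloping-front pod bin under the hanging rail is unlatched: the latch's wire bail just lies on top of the keeper. Lift the bail over the keeper's turned-up lip so that its bar hooks behind it, then press the lever down past centre until it stays flat and the hood is drawn shut. Do not bang into the rail or disturb the other things on the ledge.

Things in the scene. Friction and masses are not known exactly. Their poses are not given: they have to be found in the camera images.
- bin: White plastic pod bin, fixed, 230 deep, 180 wide, 170 mm high. Origin mid-width at the underside; z up, -x = front, y = width, parallel to the latch hinges. The front slopes 45 deg: 'up-slope' is (1,0,1)/sqrt2, 'outward' (-1,0,1)/sqrt2 here. Latch at y = 0. Slope runs from (x,z) = (-130,28) to (12,170) mm; seam below the hood at (-34,123).
- keeper (a point): Steel hook on the hood, 28 mm wide. Origin: bar centre's seat. x up-slope, z outward (45 deg from level), y as bin. Slope at z=-6; post x -9 to -4; lip over the seat x -12 to 5.5, z 6 to 10; turned-up nub at lip end x 2 to 5.5, top z 15.7 mm. Open on the up-slope side only: bar must pass over the nub (z>20), go beyond (x>10) and down (z about -2); closing the lever draws it in under the lip.
- hood (a joint): Hood lid hinged low at the bin's back on a springy seal. rad: 0.035 = sprung open (keeper 5 mm up-slope of home, 5 mm seam gap), about 0 = drawn shut. It springs open again unless latched.
- lever (a joint): Latch lever angle, rad: 0 = closed, flat along the slope, pointing down-slope; grows as it swings outward; pi/2 = square off the slope; stop at 2.2 (leaning up-slope). Light friction holds it where left. It must stand at about 1.6 to 2.0 for the bail to reach over the nub. About 5 N at the pad takes it past centre; then the bail's pull holds it shut.
- lever_pivot (a point): Lever hinge line, mid-width, 12 mm off the slope. Axes turn with the lever: at joint 0 x is up-slope, z outward. Steel plate 34 mm wide, 5 thick, reaching 97 mm along -x; outer face at z = +8 mm; end lip 12 mm high at x = -95. Bail's pivot at (-23.2, 0, -6.2) mm, 24 mm from the hinge line.
- lever_pad (a point): Middle of the pressing place on the lever's outer face, 78 mm from the hinge line, 17 mm short of the end lip. Axes are the lever's: z points off the outer face. Press along -z.
- bail (a joint): Swing of the bail on the lever. rad: at 0 with the lever closed it points straight up-slope; grows as the bail is raised outward relative to the lever. The bail turns freely on its pivot and falls by its own weight. Bail's slant above the slope = bail minus lever.
- bail_bar (a point): Centre of the bail's crossbar (8 mm round, 56 mm along y), 68 mm from the bail's pivot; wire legs at y = +-25 mm straddle lever and keeper. Axes are the bail's: x from its pivot to the bar, z outward.
- bail_tab (a point): Grip point on the bail's thumb tab: a steel plate 26 mm wide along y, 4 mm thick, 42 mm long, which stands off the bar 40 degrees outward of the bail's x. The point is mid-plate, 14 mm below its free end, at (+24.4, 0, +18.0) mm from bail_bar in the bail's axes. Gripping it across its width (fingers closing along y) leaves the bail free to pivot between the pads.
- rail: Fixed steel hanging rail over the bin, bar 24 mm thick along the bin's y. Origin and axes are the bin's. Bar centre x = +15, z = 285 mm; 16 mm posts at y = +-125 mm. It is right above the keeper: a gripper pointing straight down on the tab hits it; lean the gripper's body 25 to 45 deg out over the bin's front (-x).
- scoop: Loose aluminium scoop, 160 mm long, 30 mm high, bystander. Origin mid-length at the underside.
- ring_dish: Loose white ceramic ring dish, 90 mm across, 28 mm high, bystander. Origin under its centre.
- clip: Loose red plastic hanger clip, 115 mm long, 20 mm high, bystander. Origin under its centre.
- switch: Loose wooden block 90 x 75 x 35 mm with a black toggle switch plate, 69 mm high in all, bystander. Origin under its centre.
- pod_tub: Loose clear closed pod tub, 96 mm across, 100 mm high, bystander. Origin under its centre.
- softener: Loose grey bottle, 72 mm across, 200 mm high, bystander. Origin under its centre.

How it is judged:
By the outcome, as a careful person would: the job done as asked, in the order asked, and still so for the second after the job is handed in, with the robot touching nothing.
It also fails if it takes over 58 s, if anything falls off the work surface, if the arm or the gripper's body presses on something with over 40 N, if the wrist force passes 120 N, or if a joint passes its speed limit or range.

## Working session

There is one attempt and no reset: what is moved stays moved. The work goes in short steps, Python scripts to look and compute and a shell command to move; the robot and the scene stay as the last step left them, time stands still between calls to the robot, and variables do not carry over. Pictures are saved under pics/ and viewed, at most 10 in all, crops included, and the job is handed in when it is done.

```bash
ls; mkdir -p pics
python3 - <<'E'
from cell import manip, viewer, monitor, finish_job
import cv2
for n in("side","top"):
    cv2.imwrite(f"pics/{n}0.png",viewer.capture(n)[:,:,::-1])
    c=viewer.calibration(n);print(n,c)
print(monitor.observe())
E
```

```text
cell.py
inch.py
pics
side {'K': array([[522.76152999,   0.        , 278.55349387],
       [  0.        , 522.76152999, 208.46805754],
       [  0.        ,   0.        ,   1.        ]]), 'extrinsics': array([[-0.77651546,  0.33146208, -0.53586997,  0.02946276],
       [-0.63009081, -0.40436111,  0.66293112,  0.6483274 ],
       [ 0.00305155,  0.85242301,  0.52284387,  0.6683491 ],
       [ 0.        ,  0.        ,  0.        ,  1.        ]])}
top {'K': array([[454.77640821,   0.        , 275.85128997],
       [  0.        , 454.77640821, 208.05569563],
       [  0.        ,   0.        ,   1.        ]]), 'extrinsics': array([[-0.02595974,  0.98866909, -0.14784969,  0.39943648],
       [-0.99952939, -0.02325288,  0.02000759, -0.01252753],
       [ 0.01634295,  0.1482995 ,  0.98880745,  1.07674806],
       [ 0.        ,  0.        ,  0.        ,  1.        ]])}
{'clock': 0.1, 'qpos': array([-9.07413869e-01,  3.85506504e-01,  6.74322430e-03, -4.18887292e-04,
       -1.19399528e+00, -2.58571256e-01]), 'joint_velocities': array([-0.00109912, -0.00278921,  0.00268414,  0.00179218, -0.00129701,
       -0.00038691]), 'effort': array([ 7.99699374e-04, -3.91690493e+01,  1.87934983e+01,  4.23197374e+00,
        1.34497433e-02, -6.82479549e-05]), 'tool_pos': array([ 0.24594818, -0.57402009,  0.2385476 ]), 'tool_rot': array([-2.00950623e-01,  9.79600861e-01,  9.65303168e-04, -2.62069794e-04]), 'wrist_force': array([-0.39234249, -0.98690473, -0.0179738 ]), 'ft_torque': array([ 0.01367832, -0.0134278 , -0.00911084]), 'finger_force': 0.0, 'finger_gap': 0.99980543254104}
```

View pics/side0.png

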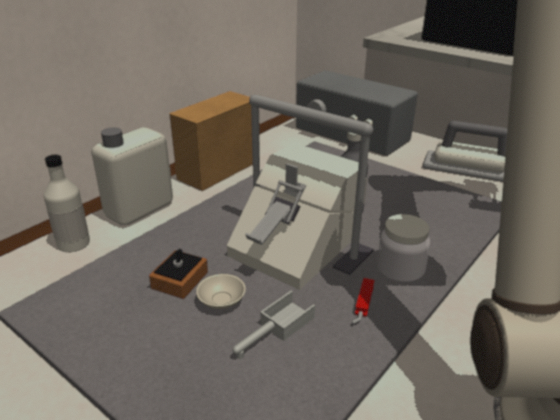

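View pics/top0.png

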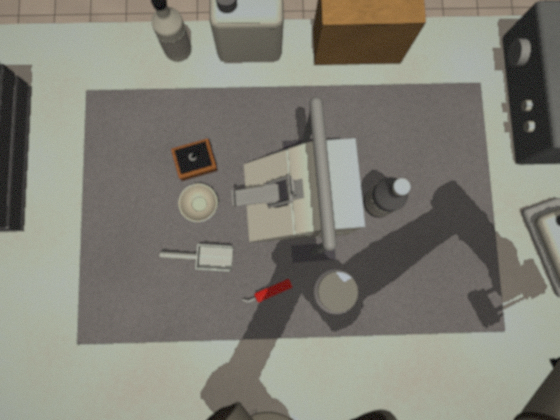

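Run:
```python
import cv2
s=cv2.imread("pics/side0.png")[145:285,225:375];cv2.imwrite("pics/s1.png",cv2.resize(s,None,fx=4,fy=4,interpolation=2))
s=cv2.imread("pics/top0.png")[95:255,225:385];cv2.imwrite("pics/t1.png",cv2.resize(s,None,fx=3.75,fy=3.75,interpolation=2))
```

```text
(no output)
```

View pics/s1.png

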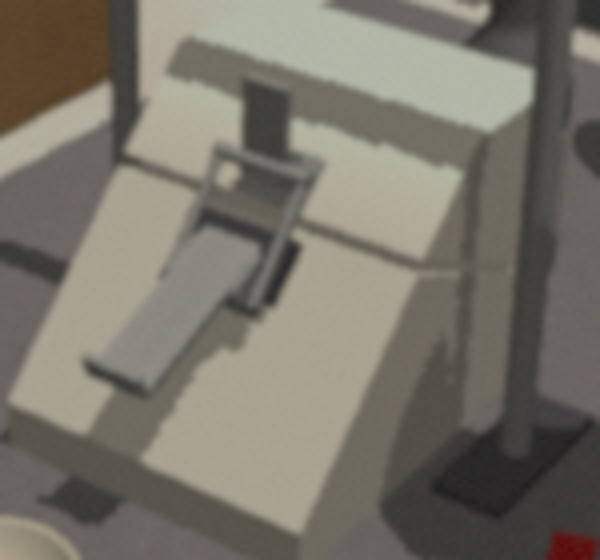

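View pics/t1.png

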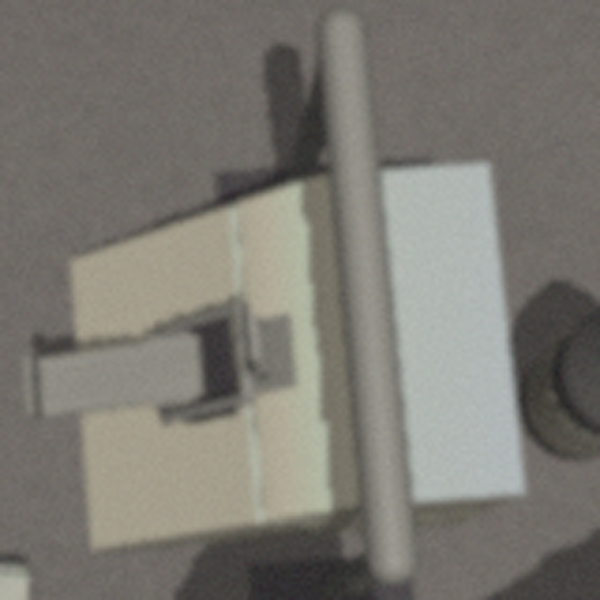

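```bash
cat > h.py <<'E'
import numpy as np, cv2
from cell import manip, viewer, monitor, finish_job
from scipy.spatial.transform import Rotation as R
from scipy.optimize import least_squares
C={n:viewer.calibration(n) for n in("side","top")}
def proj(n,P):
    c=C[n];E=c["extrinsics"];q=(np.atleast_2d(P)-E[:3,3])@E[:3,:3]
    q=q*[1,-1,-1];q=q@c["K"].T
    return q[:,:2]/q[:,2:]
S=np.sqrt(.5)
def slope(u,y,w): return np.array([-130+S*(u-w),y,28+S*(u+w)])   # mm, bin frame
def world(P,b): # b=x,y(m),yaw
    return R.from_euler('z',b[2]).apply(np.atleast_2d(P)/1000)+[b[0],b[1],0]
def lev(up,th,a,y,b): return slope(up+a*np.cos(th)+b*np.sin(th),y,12-a*np.sin(th)+b*np.cos(th))
def bail(up,th,ph,a,y,b):
    u=up-23.2*np.cos(th)-6.2*np.sin(th);w=12+23.2*np.sin(th)-6.2*np.cos(th)
    return slope(u+a*np.cos(ph)-b*np.sin(ph),y,w+a*np.sin(ph)+b*np.cos(ph))
E
cat > fit.py <<'E'
from h import *
s=lambda x,y:("side",(x-1.5)/4+225,(y-1.5)/4+145); t=lambda x,y:("top",(x-1.4)/3.75+225,(y-1.4)/3.75+95)
bp=[(s(10,402),(-130,90,28)),(s(300,535),(-130,-90,28)),(s(122,158),(-34,90,123)),(s(418,262),(-34,-90,123)),
(s(492,135),(12,-90,170)),(s(190,38),(12,90,170)),(t(70,260),(-130,90,28)),(t(92,550),(-130,-90,28)),(t(490,163),(100,90,170)),(t(525,493),(100,-90,170))]
def res(b): return np.concatenate([proj(f[0],world(P,b))[0]-f[1:] for f,P in bp])
r=least_squares(res,[.45,-.1,-1.5],loss='soft_l1');b=r.x;print(b,np.round(res(b).reshape(-1,2),1).tolist())
def pts(v):
    u,th,ph=v
    L=[(s(215,150),bail(u,th,ph,68,26,0)),(s(322,165),bail(u,th,ph,68,-26,0)),(s(248,80),bail(u,th,ph,103,13,27)),(s(289,88),bail(u,th,ph,103,-13,27)),
    (t(292,317),bail(u,th,ph,103,13,27)),(t(295,387),bail(u,th,ph,103,-13,27)),
    (s(85,360),lev(u,th,-95,17,20)),(s(150,390),lev(u,th,-95,-17,20)),(t(28,360),lev(u,th,-95,17,20)),(t(35,415),lev(u,th,-95,-17,20))]
    return L
f=lambda v:np.concatenate([proj(a[0],world(P,b))[0]-a[1:] for a,P in pts(v)])
for g in ([110,.3,.3],[100,.8,.0]):
    r=least_squares(f,g,loss='soft_l1');print(r.cost,r.x,np.round(f(r.x).reshape(-1,2),1).tolist())
u,th,ph=r.x
np.save("fit.npy",np.r_[b,r.x])
for n,P in dict(pivot=lev(u,th,0,0,0),pad=lev(u,th,-78,0,8),bar=bail(u,th,ph,68,0,0),tab=bail(u,th,ph,92.4,0,18),bpiv=bail(u,th,ph,0,0,0),keeper=slope(u+49.8,0,6)).items(): print(n,P.round(1),world(P,b).round(4))
E
python3 fit.py
```

```text
[ 0.5811274  -0.10530194 -1.52060567] [[0.9, 4.2], [0.2, 4.1], [0.7, 7.1], [-0.3, 8.4], [-5.1, 9.6], [-3.3, 9.2], [4.8, -0.5], [4.2, -2.0], [0.8, 0.7], [0.6, -1.1]]
47.35561045706676 [1.21147140e+02 4.00272444e-01 5.75765777e-02] [[4.2, 1.7], [-1.1, 5.5], [2.4, 0.8], [3.1, 2.4], [-1.6, -3.3], [-1.3, -9.0], [3.0, -0.1], [0.9, -1.5], [8.3, -2.7], [7.4, -1.9]]
47.35561045199898 [1.21147209e+02 4.00271090e-01 5.75776071e-02] [[4.2, 1.7], [-1.1, 5.5], [2.4, 0.8], [3.1, 2.4], [-1.6, -3.3], [-1.3, -9.0], [3.0, -0.1], [0.9, -1.5], [8.3, -2.7], [7.4, -1.9]]
pivot [-52.8   0.  122.1] [[ 0.5785 -0.0525  0.1221]]
pad [-128.1    0.   100.3] [[0.5747 0.0226 0.1003]]
bar [-26.8   0.  158.5] [[ 0.5798 -0.0786  0.1585]]
tab [-24.    0.  188.7] [[ 0.5799 -0.0814  0.1887]]
bpiv [-72.    0.  107.7] [[ 0.5775 -0.0334  0.1077]]
keeper [-13.4   0.  153.1] [[ 0.5805 -0.092   0.1531]]
```

```bash
sed -i 's/+\[b\[0\],b\[1\],0\]/+[b[0],b[1],b[3] if len(b)>3 else 0]/' h.py
cat > t.py <<'E'
exec(open("fit.py").read().split("def pts")[0])
b0=np.r_[b,0]
def go(bp,lab,k,fz):
    g=lambda b:np.concatenate([proj(f[0],world(P,b if fz else b[:3]))[0]-f[1:] for f,P in bp])
    r=least_squares(g,b0);print(lab,r.x.round(4),np.round(g(r.x).reshape(-1,2),1).tolist())
go(bp,"z all",0,1);go(bp[:6],"side",0,1);go(bp[6:],"top",0,1);go(bp[:6],"side z0",0,0);go(bp[6:],"top z0",0,0)
E
python3 t.py|grep -v "^\["
```

```text
z all [ 0.5737 -0.0977 -1.5194  0.0239] [[0.4, -2.1], [1.3, -2.2], [0.7, -0.4], [1.4, 0.8], [-3.2, 1.4], [-3.0, 1.2], [1.1, 0.2], [0.6, 0.5], [-0.6, 0.7], [-0.5, 1.4]]
side [ 0.5593 -0.0814 -1.5407  0.0364] [[-0.7, -1.9], [0.6, -0.1], [1.0, -1.1], [2.4, 1.5], [-1.3, 1.4], [-2.1, -0.0]]
top [ 0.5742 -0.0969 -1.5161  0.0298] [[0.5, -0.5], [0.3, 0.3], [-0.6, -0.5], [-0.1, 0.6]]
side z0 [ 0.5947 -0.1263 -1.5178  0.    ] [[3.2, -2.6], [1.3, -4.1], [2.4, 1.4], [0.2, 1.6], [-5.0, 3.5], [-1.9, 4.1]]
top z0 [ 0.5796 -0.0999 -1.5141  0.    ] [[2.3, 0.5], [2.1, -1.0], [-2.1, 1.2], [-1.8, -0.6]]
```

```bash
cat > ov.py <<'E'
from h import *
def draw(img,n,b,x0,y0,k,col,extra=[]):
    segs=[]
    for y in(90,-90):
        c=[(-130,y,0),(-130,y,28),(12,y,170),(100,y,170),(100,y,0),(-130,y,0)];segs+=list(zip(c,c[1:]))
    for p in((-130,0),(-130,28),(12,170),(100,170),(-34,123)):segs.append(((p[0],90,p[1]),(p[0],-90,p[1])))
    segs+=[((15,125,285),(15,-125,285)),((15,125,285),(15,125,0)),((15,-125,285),(15,-125,0))]+extra
    for p,q in segs:
        a=(proj(n,world([p,q],b))-[x0,y0]+.5)*k-.5
        cv2.line(img,*[tuple(int(v*8) for v in e) for e in a],col,1,cv2.LINE_AA,3)
def crop(path,x0,y0,w,h,k): return cv2.resize(cv2.imread(path)[y0:y0+h,x0:x0+w],None,fx=k,fy=k,interpolation=2)
E
python3 - <<'E'
from ov import *
a=crop("pics/side0.png",215,90,170,195,2.35);c=crop("pics/top0.png",225,95,160,160,2.35)
for b,col in (([.5811,-.1053,-1.5206,0],(0,0,255)),([.5737,-.0977,-1.5194,.0239],(0,255,0))):
    draw(a,"side",b,215,90,2.35,col);draw(c,"top",b,225,95,2.35,col)
c=cv2.copyMakeBorder(c,0,a.shape[0]-c.shape[0],0,0,0)
cv2.imwrite("pics/o1.png",cv2.hconcat([a,c]))
E
```

```text
(no output)
```

View pics/o1.png

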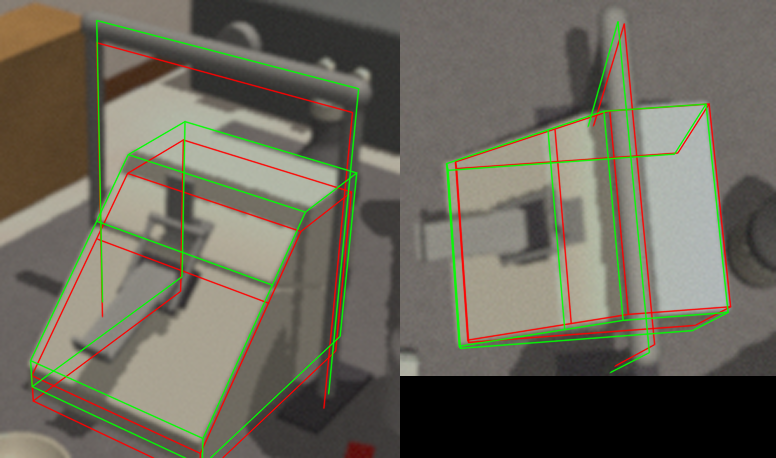

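```bash
cat > t.py <<'E'
from h import *
s=lambda x,y:("side",(x-1.5)/4+225,(y-1.5)/4+145); t=lambda x,y:("top",(x-1.4)/3.75+225,(y-1.4)/3.75+95)
a=.035
def hood(x,y,z):
    X,Z=x-81,z-49;return (81+X*np.cos(a)+Z*np.sin(a),y,49-X*np.sin(a)+Z*np.cos(a))
bp=[(s(10,402),(-130,90,28)),(s(300,535),(-130,-90,28)),(s(122,158),(-32,90,125)),(s(418,266),(-32,-90,125)),
(s(492,135),hood(12,-90,170)),(s(190,38),hood(12,90,170)),(t(70,260),(-130,90,28)),(t(92,550),(-130,-90,28)),(t(490,163),hood(100,90,170)),(t(525,493),hood(100,-90,170)),
(t(237,208),(-32,90,125)),(t(260,522),(-32,-90,125))]
ral=[(("side",252,102),0),(("side",368,128),0),(t(345,20),0),(t(391,570),0)]
def g(b,full=True):
    o=[proj(f[0],world(P,b))[0]-f[1:] for f,P in bp]
    for f,_ in ral:
        p,q=proj(f[0],world([(15,125,285),(15,-125,285)],b));d=(q-p)/np.linalg.norm(q-p);n=np.array([-d[1],d[0]])
        o.append(np.array([n@(np.array(f[1:])-p),0]))
    return np.concatenate(o)
for lab,b0,w in (("z",[.57,-.1,-1.52,.02],0),("z0",[.57,-.1,-1.52],0)):
    r=least_squares(g,b0,loss='soft_l1');print(lab,r.cost,r.x.round(4),np.round(g(r.x).reshape(-1,2),1).tolist())
np.save("bz.npy",least_squares(g,[.57,-.1,-1.52,.02],loss='soft_l1').x)
# with camera small corrections: rotation+shift of each
for n in C:
    pass
# radial distortion test
E
cat t.py > t2.py
cat >> t2.py <<'E'
import h
def proj2(n,P,k):
    c=C[n];E=c["extrinsics"];q=(np.atleast_2d(P)-E[:3,3])@E[:3,:3]*[1,-1,-1];q=q[:,:2]/q[:,2:]
    q=q*(1+k*(q**2).sum(1,keepdims=True));return q*c["K"][0,0]+c["K"][:2,2]
K=[0,0]
def proj(n,P): return proj2(n,P,K[n=="top"])
def gg(v):
    K[:]=v[-2:];return g(v[:-2])
for b0 in([.57,-.1,-1.52,.02,0,0],[.57,-.1,-1.52,0,0]):
    r=least_squares(gg,b0,loss='soft_l1');print("dist",r.cost,r.x.round(4),np.round(gg(r.x).reshape(-1,2),1).tolist())
E
python3 t2.py
```

```text
z 10.533402881747811 [ 0.5749 -0.0958 -1.5195  0.021 ] [[-0.6, -0.8], [0.1, -0.8], [0.3, -0.2], [0.9, -0.0], [-3.1, 1.0], [-2.8, 0.9], [0.3, 0.0], [-0.2, 0.1], [0.2, 0.6], [0.3, 0.8], [-0.3, -0.7], [0.6, 0.4], [2.8, 0.0], [-1.5, 0.0], [-1.0, 0.0], [0.6, 0.0]]
z0 66.91785899762463 [ 0.5791 -0.1003 -1.5204] [[-0.0, 5.7], [-0.6, 5.8], [0.4, 7.1], [-0.3, 7.5], [-4.4, 9.0], [-2.9, 8.6], [2.7, 0.3], [2.1, -1.1], [0.4, 1.6], [0.2, -0.1], [1.3, 0.1], [2.1, -0.8], [-5.6, 0.0], [-11.2, 0.0], [0.1, 0.0], [1.6, 0.0]]
dist 10.260878571588659 [ 0.5749 -0.0958 -1.52    0.0208  0.2077  0.0217] [[-0.7, -0.6], [0.1, -0.4], [0.3, -0.2], [0.9, 0.1], [-2.9, 1.0], [-2.8, 0.8], [0.3, -0.0], [-0.2, 0.1], [0.3, 0.5], [0.3, 0.9], [-0.3, -0.7], [0.6, 0.4], [3.7, 0.0], [-0.6, 0.0], [-0.9, 0.0], [0.6, 0.0]]
dist 57.094083750103515 [ 0.579  -0.0993 -1.5204  1.9114  0.1516] [[-2.0, 7.3], [0.0, 9.4], [0.0, 7.2], [0.4, 8.0], [-2.6, 8.5], [-3.3, 8.0], [2.2, 0.3], [1.6, -1.0], [0.5, 1.1], [0.2, 0.0], [0.9, -0.0], [1.7, -0.7], [0.7, 0.0], [-3.9, 0.0], [-0.0, 0.0], [1.2, 0.0]]
```

```bash
python3 - <<'E'
p=open("fit.py").read().split("def pts")
hd="from h import *\nb=np.load('bz.npy')\n"+p[0].split("\n")[1]+"\n"
open("fit.py","w").write(hd+"def pts"+p[1])
E
python3 fit.py
python3 - <<'E'
from ov import *
v=np.load("fit.npy");b=v[:4];u,th,ph=v[4:]
L=lambda a,y,c:tuple(lev(u,th,a,y,c)); B=lambda a,y,c:tuple(bail(u,th,ph,a,y,c))
ex=[(L(-97,17,8),L(0,17,8)),(L(-97,-17,8),L(0,-17,8)),(L(-97,17,8),L(-97,-17,8)),(L(-95,17,20),L(-95,-17,20)),
(B(0,25,0),B(68,25,0)),(B(0,-25,0),B(68,-25,0)),(B(68,25,0),B(68,-25,0)),(B(68,13,0),B(102,13,27)),(B(68,-13,0),B(102,-13,27)),(B(102,-13,27),B(102,13,27))]
a=crop("pics/side0.png",235,150,85,110,4.7);c=crop("pics/top0.png",225,160,85,75,4.7)
draw(a,"side",b,235,150,4.7,(0,255,0),ex);draw(c,"top",b,225,160,4.7,(0,255,0),ex)
c=cv2.copyMakeBorder(c,0,a.shape[0]-c.shape[0],0,0,0)
cv2.imwrite("pics/o2.png",cv2.hconcat([a,c]))
E
```

```text
27.025934510193867 [ 1.13276806e+02  3.40034312e-01 -9.04171528e-02] [[4.4, 0.9], [-0.7, 4.8], [4.6, -1.0], [5.3, 0.6], [-1.7, -1.0], [-1.4, -6.6], [0.5, 0.2], [-1.3, -1.1], [1.6, -0.4], [0.7, 0.6]]
27.025934510253315 [ 1.13276805e+02  3.40034371e-01 -9.04176768e-02] [[4.4, 0.9], [-0.7, 4.8], [4.6, -1.0], [5.3, 0.6], [-1.7, -1.0], [-1.4, -6.6], [0.5, 0.2], [-1.3, -1.1], [1.6, -0.4], [0.7, 0.6]]
pivot [-58.4   0.  116.6] [[ 0.5719 -0.0375  0.1376]]
pad [-132.2    0.    90.2] [[0.5681 0.0363 0.1112]]
bar [-24.4   0.  144.5] [[ 0.5736 -0.0714  0.1656]]
tab [-17.2   0.  174. ] [[ 0.574  -0.0786  0.195 ]]
bpiv [-76.7   0.  101. ] [[ 0.571  -0.0192  0.122 ]]
keeper [-18.9   0.  147.6] [[ 0.5739 -0.0769  0.1686]]
```

View pics/o2.png

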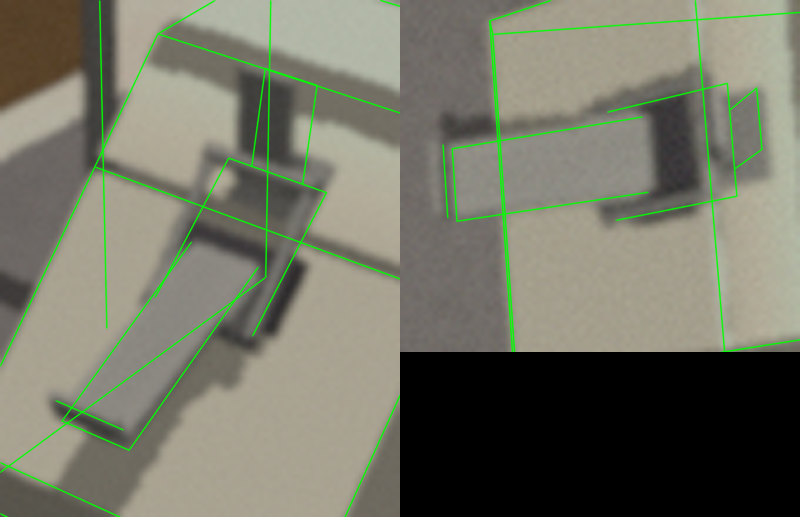

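```bash
cat > fit2.py <<'E'
from h import *
b=np.load('bz.npy')
s=lambda x,y:("side",(x-1.5)/4+225,(y-1.5)/4+145); t=lambda x,y:("top",(x-1.4)/3.75+225,(y-1.4)/3.75+95)
def phi(th): return np.arcsin((20-(12+23.2*np.sin(th)-6.2*np.cos(th)))/68)
def pts(v):
    u,th,dy=v;ph=phi(th)
    return [(s(217,150),bail(u,th,ph,68,27+dy,0)),(s(314,175),bail(u,th,ph,68,-27+dy,0)),(s(248,80),bail(u,th,ph,103,13+dy,27)),(s(289,88),bail(u,th,ph,103,-13+dy,27)),
    (s(85,360),lev(u,th,-95,17+dy,20)),(s(150,388),lev(u,th,-95,-17+dy,20)),(t(26,358),lev(u,th,-95,17+dy,20)),(t(30,417),lev(u,th,-95,-17+dy,20)),
    (s(205,227),lev(u,th,0,17+dy,8)),(s(262,243),lev(u,th,0,-17+dy,8)),(t(198,335),lev(u,th,0,17+dy,8)),(t(202,403),lev(u,th,0,-17+dy,8))]
f=lambda v:np.concatenate([proj(a[0],world(P,b))[0]-a[1:] for a,P in pts(v)])
r=least_squares(f,[110,.3,0],loss='soft_l1');print(r.cost,r.x,phi(r.x[1]),np.round(f(r.x).reshape(-1,2),1).tolist())
u,th,dy=r.x;ph=phi(th)
# measured 3D of the tab tip / nothing assumed: triangulate tab top centre
def tri(ps):
    g=lambda X:np.concatenate([proj(p[0],X)[0]-p[1:] for p in ps])
    r=least_squares(g,[.57,-.08,.2]);return r.x,g(r.x)
bi=lambda X:R.from_euler('z',-b[2]).apply(X-[b[0],b[1],b[3]])*1000
for n,ps in dict(tabend=[s(268,84),t(293,352)],plateEnd=[s(234,235),t(200,369)],lip=[s(118,374),t(28,388)],bar=[s(265,163),t(243,355)]).items():
    X,e=tri(ps);print(n,bi(X).round(1),e.round(1))
for n,P in dict(tabend=bail(u,th,ph,103,dy,27),plateEnd=lev(u,th,0,dy,8),lip=lev(u,th,-95,dy,20),bar=bail(u,th,ph,68,dy,0),tab=bail(u,th,ph,92.4,dy,18)).items(): print(n,P.round(1),world(P,b).round(4))
np.save("fit.npy",np.r_[b,u,th,ph])
E
python3 fit2.py
```

```text
9.112588723996843 [112.01220638   0.36681076  -0.85530515] 0.08048536970796355 [[1.1, -0.8], [-0.5, 1.0], [-0.1, -1.8], [0.9, -0.2], [0.4, -0.1], [-1.5, -0.8], [1.4, 0.5], [1.3, 0.4], [-0.5, 0.2], [-0.5, 1.6], [-1.7, 1.0], [-1.5, -1.2]]
tabend [-1.690e+01  1.000e-01  1.865e+02] [ 4.4  0.7 -2.5 -3.7]
plateEnd [-59.6  -1.  123.6] [ 0.3  0.  -0.2 -0.2]
lip [-155.9   -2.    96.1] [-0.8 -0.2  0.6  0.8]
bar [-36.4  -1.5 153.6] [-0.2 -0.   0.1  0.2]
tabend [-31.8  -0.9 196.5] [[ 0.5724 -0.0641  0.2176]]
plateEnd [-62.5  -0.9 123. ] [[ 0.5708 -0.0334  0.144 ]]
lip [-154.2   -0.9   95.3] [[0.5661 0.0582 0.1164]]
bar [-33.9  -0.9 152.4] [[ 0.5723 -0.062   0.1734]]
tab [-31.8  -0.9 182.6] [[ 0.5724 -0.0641  0.2036]]
```

```bash
cat >> h.py <<'E'
v=np.load("fit.npy") if __import__("os").path.exists("fit.npy") else None
def tool(tilt):   # tool rotation, world; gripper body leaned over the bin's front
    bz=R.from_euler('z',v[2]).as_matrix();s,c=np.sin(tilt),np.cos(tilt)
    z=bz@[s,0,-c];y=bz@[0,-1.,0];return R.from_matrix(np.c_[np.cross(y,z),y,z])
def delta(P,Rt=None,cur=None):   # target TCP world (m) -> shift, turn in present tool axes
    o=monitor.observe();r=R.from_quat(o["tool_rot"]);p=o["tool_pos"]
    d=r.inv().apply(np.array(P)-p);print("t%.2f shift"%o["clock"],d.round(4),"turn",(r.inv()*Rt).as_rotvec().round(3) if Rt else "")
    return d
def tcp(P,tilt,ahead=.002): # world TCP that puts grasp point (ahead=.002 beyond) on bin-frame point P mm
    return world(P,v[:4])[0]+tool(tilt).as_matrix()[:,2]*ahead
E
python3 - <<'E'
from h import *
b=v
u,th,ph=v[4:]
T=np.radians(36)
P=bail(u,th,ph,92.4+3,-.9,18+2.5)
print("grasp tcp",tcp(P,T),"pre",tcp(P,T,-.12))
delta([.565,.05,.5],tool(T)); delta(tcp(P,T,-.12),tool(T))
E
python3 inch.py '[[0,0,-0.04,0,0,0],[0,0,-0.04,0,0,0],[0,0,-0.04,0,0,0],[0,0,-0.04,0,0,0],[0,0,-0.04,0,0,0]]' 0.6
python3 inch.py '[[0,0,-0.04,0,0,0],[0,0,-0.02,0,0,0]]'
python3 - <<'E'
from h import *
delta([.565,.05,.5],tool(np.radians(36)))
E
```

```text
grasp tcp [ 0.57242035 -0.06529248  0.2059351 ] pre [0.56874456 0.00632305 0.30463517]
t0.10 shift [-0.5389  0.4485 -0.2606] turn [ 0.384  0.549 -1.175]
t0.10 shift [-0.5252  0.4065 -0.0653] turn [ 0.384  0.549 -1.175]
clock: 0.52
tool_pos: [0.2458, -0.5739, 0.4412]
tool_rot: [-0.201, 0.98, 0.0, -0.0]
wrist_force: [1.5, -0.6, -0.1]
finger_gap: 0.711
finger_force: 0.0
clock: 0.68
tool_pos: [0.2456, -0.5746, 0.505]
tool_rot: [-0.201, 0.98, -0.004, 0.001]
wrist_force: [-1.0, -0.1, 0.3]
finger_gap: 0.625
finger_force: 0.0
t0.68 shift [-0.5394  0.4486  0.0017] turn [ 0.375  0.543 -1.177]
```

```bash
python3 inch.py '[[-0.03,0.025,0,0,0,0],[-0.03,0.025,0,0,0,0],[-0.03,0.025,0,0,0,0],[-0.03,0.025,0,0,0,0],[-0.03,0.025,0,0,0,0]]' >/dev/null
python3 inch.py '[[-0.03,0.025,0,0,0,0],[-0.03,0.025,0,0,0,0],[-0.03,0.025,0,0,0,0],[-0.03,0.025,0,0,0,0],[-0.03,0.025,0,0,0,0]]' >/dev/null
python3 inch.py '[[-0.03,0.025,0,0,0,0],[-0.03,0.025,0,0,0,0],[-0.03,0.025,0,0,0,0],[-0.03,0.025,0,0,0,0],[-0.03,0.025,0,0,0,0]]' >/dev/null
python3 inch.py '[[-0.03,0.025,0,0,0,0],[-0.03,0.025,0,0,0,0],[-0.03,0.025,0,0,0,0]]'
python3 inch.py '[[0,0,0,0.034,0.05,-0.107],[0,0,0,0.034,0.05,-0.107],[0,0,0,0.034,0.05,-0.107],[0,0,0,0.034,0.05,-0.107],[0,0,0,0.034,0.05,-0.107]]' > /dev/null
python3 inch.py '[[0,0,0,0.034,0.05,-0.107],[0,0,0,0.034,0.05,-0.107],[0,0,0,0.034,0.05,-0.107],[0,0,0,0.034,0.05,-0.107],[0,0,0,0.034,0.05,-0.107]]'
python3 inch.py '[[0,0,0,0.034,0.05,-0.107]]'
python3 - <<'E'
from h import *
T=np.radians(36);u,th,ph=v[4:]
delta(tcp(bail(u,th,ph,95.4,-.9,20.5),T,-.12),tool(T))
E
```

```text
clock: 2.18
tool_pos: [0.5656, 0.0538, 0.4993]
tool_rot: [-0.201, 0.98, 0.0, -0.0]
wrist_force: [1.7, 0.7, 0.6]
finger_gap: 0.599
finger_force: 0.0
clock: 3.02
tool_pos: [0.5656, 0.0523, 0.4986]
tool_rot: [-0.658, 0.697, -0.204, -0.199]
wrist_force: [-0.2, 0.5, 0.1]
finger_gap: 0.595
finger_force: 0.0
clock: 3.1
tool_pos: [0.5656, 0.0523, 0.4987]
tool_rot: [0.692, -0.652, 0.221, 0.216]
wrist_force: [-0.6, 0.8, -0.0]
finger_gap: 0.602
finger_force: 0.0
t3.10 shift [-0.0769 -0.0027  0.184 ] turn [ 0.006 -0.001  0.01 ]
```

```bash
python3 inch.py '[[-0.0154,-0.0005,0.0368,0.006,0,0.01],[-0.0154,-0.0005,0.0368,0,0,0],[-0.0154,-0.0005,0.0368,0,0,0],[-0.0154,-0.0005,0.0368,0,0,0],[-0.0154,-0.0007,0.0368,0,0,0]]'
python3 inch.py '[[0,0,0.03,0,0,0],[0,0,0.03,0,0,0],[0,0,0.02,0,0,0],[0,0,0,0,0,0]]' 0.5
python3 - <<'E'
from h import *
from ov import crop
T=np.radians(36);u,th,ph=v[4:]
delta(tcp(bail(u,th,ph,95.4,-.9,20.5),T),tool(T))
for n in C: cv2.imwrite(f"pics/{n}2.png",viewer.capture(n)[:,:,::-1])
a=crop("pics/side2.png",235,100,100,150,4);c=crop("pics/top2.png",240,145,100,100,4)
c=cv2.copyMakeBorder(c,0,200,0,0,0);cv2.imwrite("pics/p2.png",cv2.hconcat([a,c]))
E
```

```text
clock: 3.52
tool_pos: [0.5698, 0.0062, 0.3034]
tool_rot: [0.688, -0.657, 0.223, 0.211]
wrist_force: [1.0, -0.3, -0.1]
finger_gap: 0.602
finger_force: 0.0
clock: 3.85
tool_pos: [0.5699, -0.0428, 0.2362]
tool_rot: [0.687, -0.657, 0.221, 0.216]
wrist_force: [-0.4, -0.1, 0.1]
finger_gap: 0.504
finger_force: 0.0
t3.85 shift [ 0.0005 -0.0018  0.0377] turn [ 0.01   0.    -0.004]
```

View pics/p2.png

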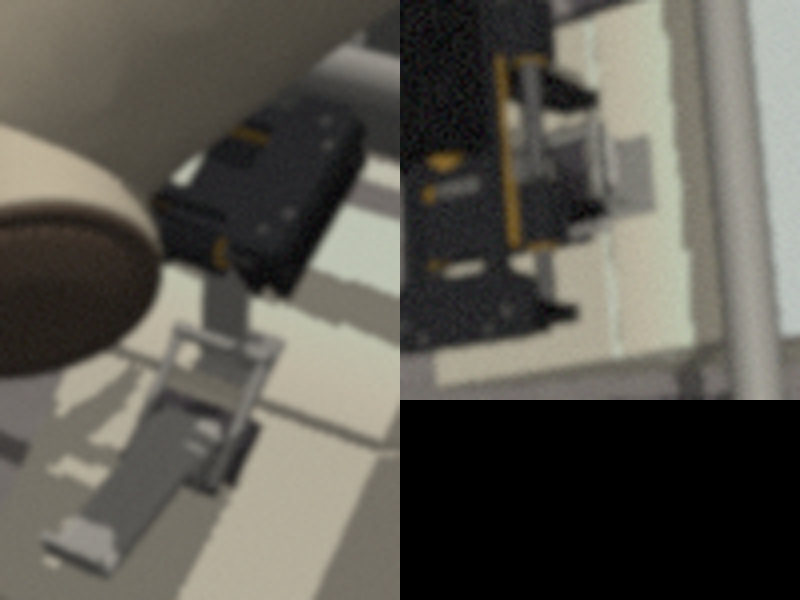

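```bash
python3 inch.py '[[0,-0.001,0.02,0.01,0,0],[0,-0.001,0.018,0,0,0],[0,0,0,0,0,0]]'
python3 inch.py '[[0,0,0,0,0,0],[0,0,0,0,0,0],[0,0,0,0,0,0],[0,0,0,0,0,0]]' 0.15
```

```text
clock: 4.2
tool_pos: [0.5752, -0.0629, 0.2086]
tool_rot: [0.689, -0.656, 0.226, 0.209]
wrist_force: [-0.9, -0.1, -0.9]
finger_gap: 0.501
finger_force: 0.0
clock: 4.53
tool_pos: [0.5741, -0.0624, 0.211]
tool_rot: [0.688, -0.657, 0.227, 0.21]
wrist_force: [-6.9, 5.8, 5.6]
finger_gap: 0.292
finger_force: 30.1
```

```bash
cat > path.py <<'E'
from h import *
o=monitor.observe();r=R.from_quat(o["tool_rot"]);p=o["tool_pos"]-r.as_matrix()[:,2]*.002
q=R.from_euler('z',-v[2]).apply(p-[v[0],v[1],v[3]])*1000
X,Z=q[0]+130,q[2]-28;U,W=(X+Z)*S,(Z-X)*S
u,th,ph=v[4:]
B=bail(u,th,ph,0,0,0);bu,bw=((B[0]+130)+(B[2]-28))*S,((B[2]-28)-(B[0]+130))*S
d=np.array([U-bu,W-bw]);g=np.array([[np.cos(ph),np.sin(ph)],[-np.sin(ph),np.cos(ph)]])@d
print("grasp u,w",U,W,"y",q[1],"local",g,"bar u",u-23.2*np.cos(th)-6.2*np.sin(th)+68*np.cos(ph))
np.save("g.npy",g)
prev=None
for th,ph in [(v[5],v[6]),(.4,.3),(.5,.5),(.7,.55),(.9,.5),(1.1,.4),(1.3,.3),(1.5,.2),(1.7,.1),(1.85,.0),(1.85,-.1),(1.85,-.2),(1.85,-.3)]:
    P=bail(u,th,ph,g[0],0,g[1]);w=world(P,v[:4])[0]
    c=12+23.2*np.sin(th)-6.2*np.cos(th)+68*np.sin(ph);cu=-23.2*np.cos(th)-6.2*np.sin(th)+68*np.cos(ph)-49.8
    if prev is not None: print(th,ph,"row",r.inv().apply(w-prev).round(4),"bar keeper x,z",round(cu,1),round(c-6,1),"grasp w",round(((P[2]-28)-(P[0]+130))*S,1))
    prev=w
E
python3 path.py
```

```text
grasp u,w 183.14536329695287 48.2166229650942 y 0.8725211605511879 local [97.41390998 25.93574785] bar u 155.91186727722175
0.4 0.3 row [-0.0126 -0.     -0.0189] bar keeper x,z -8.6 29.4 grasp w 68.9
0.5 0.5 row [-0.0146  0.     -0.0162] bar keeper x,z -13.5 44.3 grasp w 87.1
0.7 0.55 row [-0.0032 -0.     -0.0077] bar keeper x,z -13.6 51.7 grasp w 95.2
0.9 0.5 row [ 0.0059 -0.     -0.0015] bar keeper x,z -9.4 52.9 grasp w 95.8
1.1 0.4 row [ 0.0103 -0.0001  0.0025] bar keeper x,z -3.2 50.3 grasp w 91.7
1.3 0.3 row [ 0.0104 -0.      0.0038] bar keeper x,z 3.0 46.8 grasp w 86.3
1.5 0.2 row [ 0.0102 -0.      0.0052] bar keeper x,z 9.0 42.2 grasp w 79.5
1.7 0.1 row [ 0.0099 -0.      0.0067] bar keeper x,z 14.7 36.6 grasp w 71.3
1.85 0.0 row [ 0.0081 -0.      0.0082] bar keeper x,z 18.6 30.0 grasp w 61.9
1.85 -0.1 row [0.0036 0.     0.0094] bar keeper x,z 18.3 23.2 grasp w 52.1
1.85 -0.2 row [0.0027 0.     0.0097] bar keeper x,z 17.3 16.5 grasp w 42.1
1.85 -0.3 row [0.0017 0.     0.0099] bar keeper x,z 15.6 9.9 grasp w 32.0
```

```bash
python3 inch.py '[[0,0.001,0,0,0,0],[-0.006,0,-0.009,0,0,0],[-0.0066,0,-0.0099,0,0,0],[-0.0073,0,-0.0081,0,0,0],[-0.0073,0,-0.0081,0,0,0]]'
python3 inch.py '[[-0.0032,0,-0.0077,0,0,0],[0.0059,0,-0.0015,0,0,0],[0,0,0,0,0,0]]'
python3 inch.py '[[0.0103,0,0.0025,0,0,0],[0.0104,0,0.0038,0,0,0],[0.0102,0,0.0052,0,0,0],[0,0,0,0,0,0]]'
python3 - <<'E'
from h import *
for n in C: cv2.imwrite(f"pics/{n}3.png",viewer.capture(n)[:,:,::-1])
from ov import crop
a=crop("pics/side3.png",235,100,100,150,4);c=crop("pics/top3.png",240,145,100,100,4)
c=cv2.copyMakeBorder(c,0,200,0,0,0);cv2.imwrite("pics/p3.png",cv2.hconcat([a,c]))
E
```

```text
clock: 4.95
tool_pos: [0.5715, -0.0191, 0.2223]
tool_rot: [0.688, -0.657, 0.226, 0.209]
wrist_force: [-3.5, -2.6, -1.2]
finger_gap: 0.29
finger_force: 30.0
clock: 5.2
tool_pos: [0.5715, -0.0152, 0.2309]
tool_rot: [0.689, -0.656, 0.226, 0.208]
wrist_force: [-7.4, 0.9, -0.0]
finger_gap: 0.29
finger_force: 30.0
clock: 5.53
tool_pos: [0.5732, -0.0478, 0.2395]
tool_rot: [0.689, -0.657, 0.226, 0.207]
wrist_force: [-7.1, 1.8, 0.0]
finger_gap: 0.296
finger_force: 30.0
```

View pics/p3.png

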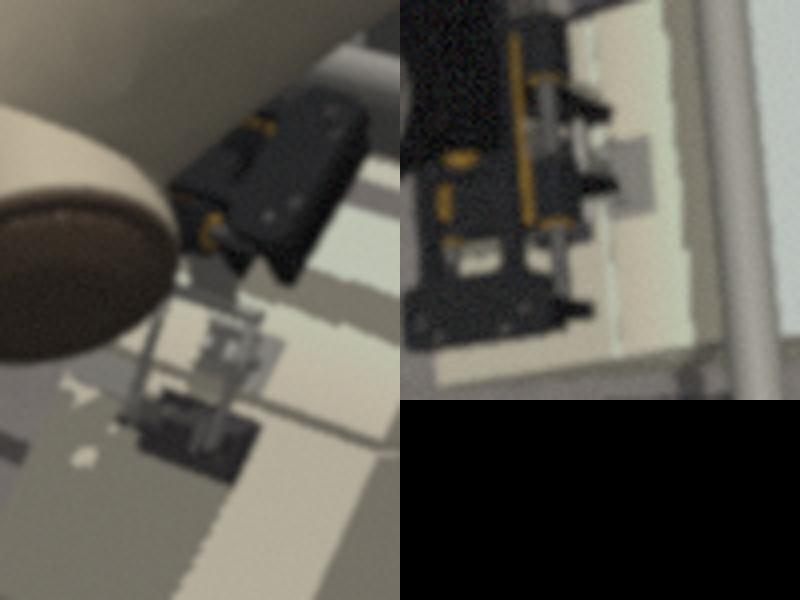

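Run:
```python
from h import *
from ov import draw,crop
u=v[4]
a=crop("pics/side3.png",235,150,85,110,6)
for th,ph,col in ((1.5,.2,(0,255,0)),(1.1,.3,(0,0,255))):
    L=lambda a,y,c:tuple(lev(u,th,a,y,c)); B=lambda a,y,c:tuple(bail(u,th,ph,a,y,c))
    ex=[(L(-97,17,8),L(0,17,8)),(L(-97,-17,8),L(0,-17,8)),(L(-97,17,8),L(-97,-17,8)),(B(0,25,0),B(68,25,0)),(B(0,-25,0),B(68,-25,0)),(B(68,25,0),B(68,-25,0)),(B(68,13,0),B(102,13,27)),(B(68,-13,0),B(102,-13,27))]
    for p,q in ex:
        e=(proj("side",world([p,q],v[:4]))-[235,150]+.5)*6;cv2.line(a,*[tuple(int(z) for z in k) for k in e],col,1)
cv2.imwrite("pics/p4.png",a[:600])
```

```text
(no output)
```

View pics/p4.png

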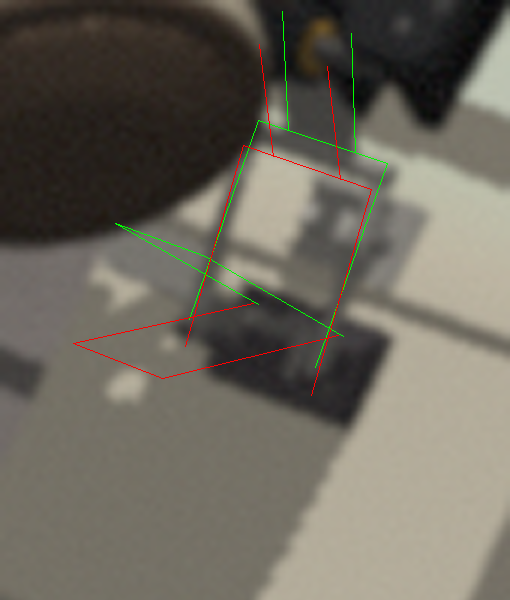

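```bash
python3 inch.py '[[0.0099,0,0.0067,0,0,0],[0.0081,0.0005,0.0082,0,0,0],[0,0,0,0,0,0]]'
python3 inch.py '[[0.0036,0,0.0094,0,0,0],[0.0027,0,0.0097,0,0,0],[0,0,0,0,0,0]]'
python3 - <<'E'
from h import *
g=np.load("g.npy");u=v[4]
for ph in(-.2,-.3,-.36): 
    P=world(bail(u,1.85,ph,*[g[0],.9,g[1]]),v[:4])[0];delta(P+R.from_quat(monitor.observe()["tool_rot"]).as_matrix()[:,2]*.002)
E
```

```text
clock: 5.88
tool_pos: [0.5744, -0.0712, 0.2381]
tool_rot: [0.689, -0.657, 0.226, 0.207]
wrist_force: [-6.5, 2.9, 0.2]
finger_gap: 0.294
finger_force: 30.0
clock: 6.13
tool_pos: [0.5754, -0.0875, 0.2259]
tool_rot: [0.689, -0.656, 0.226, 0.208]
wrist_force: [-6.4, 2.5, 0.7]
finger_gap: 0.289
finger_force: 30.0
t6.13 shift [ 0.0014 -0.     -0.0013] turn 
t6.13 shift [0.0031 0.     0.0086] turn 
t6.13 shift [0.0037 0.0001 0.0146] turn
```

```bash
python3 inch.py '[[0.002,0,0.006,0,0,0],[0.002,0,0.006,0,0,0],[0,0,0,0,0,0]]'
python3 inch.py '[[0,0,0,0,0,0],[0,0,0,0,0,0],[0,0,0,0,0,0]]' 0.5
python3 inch.py '[[0,0,-0.015,0,0,0],[0,0,-0.02,0,0,0],[0,0,-0.035,0,0,0],[0,0,0,0,0,0]]'
python3 - <<'E'
from h import *
for n in C: cv2.imwrite(f"pics/{n}5.png",viewer.capture(n)[:,:,::-1])
E
```

```text
clock: 6.38
tool_pos: [0.5759, -0.0976, 0.2189]
tool_rot: [0.689, -0.656, 0.227, 0.208]
wrist_force: [-7.2, 1.7, 0.8]
finger_gap: 0.29
finger_force: 30.0
clock: 6.63
tool_pos: [0.5785, -0.0966, 0.2204]
tool_rot: [0.689, -0.656, 0.228, 0.206]
wrist_force: [0.0, 0.6, 0.2]
finger_gap: 0.43
finger_force: 0.0
clock: 6.97
tool_pos: [0.5782, -0.0532, 0.2824]
tool_rot: [0.69, -0.656, 0.231, 0.202]
wrist_force: [1.3, 0.1, 1.7]
finger_gap: 0.497
finger_force: 0.0
```

```bash
cat > press.py <<'E'
from h import *
import sys
u=v[4]
def go(C,cx): # C in (u,w) mm for tip corner at cx (m) along tool x
    o=monitor.observe();M=R.from_quat(o["tool_rot"]).as_matrix()
    return delta(world(slope(C[0],0,C[1]),v[:4])[0]-.017*M[:,2]-cx*M[:,0])
def face(th,a=-72,b=8): return np.array([u+a*np.cos(th)+b*np.sin(th),12-a*np.sin(th)+b*np.cos(th)])
if len(sys.argv)>1:
    th=float(sys.argv[1]);print(face(th));go(face(th),-.0095 if th>.3 else .0095)
else: go(face(1.85)+[40,10],-.0095)
E
python3 inch.py '[[0,0,0,0,0,0],[0,0,0,0,0,0],[0,0,0,0,0,0]]' 0.0; python3 press.py; python3 press.py 1.85
```

```text
clock: 7.32
tool_pos: [0.5733, -0.0576, 0.2753]
tool_rot: [0.689, -0.656, 0.227, 0.209]
wrist_force: [-0.4, 0.1, 0.3]
finger_gap: 0.353
finger_force: 0.0
t7.32 shift [-0.0343  0.0008 -0.0038] turn 
[139.54490577  79.00709264]
t7.32 shift [-0.0722  0.0011  0.0124] turn
```

```bash
python3 inch.py '[[-0.017,0.001,-0.002,0,0,0],[-0.017,0,-0.002,0,0,0],[0,0,0,0,0,0],[0,0,0,0,0,0],[0,0,0,0,0,0]]' 0.0; python3 press.py 1.85;  python3 press.py 1.6;python3 press.py 1.35;python3 press.py 1.1;python3 press.py 0.85;python3 press.py 0.6;python3 press.py .35; python3 press.py 0.1;python3 press.py -0.03
```

```text
clock: 7.73
tool_pos: [0.5712, -0.0278, 0.2592]
tool_rot: [0.689, -0.656, 0.227, 0.208]
wrist_force: [0.2, 0.1, 0.1]
finger_gap: 0.029
finger_force: 0.0
[139.54490577  79.00709264]
t7.73 shift [-0.0387  0.0004  0.0169] turn 
[122.11116081  83.73570324]
t7.73 shift [-0.0566  0.0005  0.015 ] turn 
[104.04951177  84.00413526]
t7.73 shift [-0.0745  0.0006  0.0176] turn 
[86.48294452 79.7956989 ]
t7.73 shift [-0.0912  0.0008  0.0245] turn 
[70.50366311 71.37205434]
t7.73 shift [-0.1056  0.001   0.0354] turn 
[57.10518189 59.256943  ]
t7.73 shift [-0.1169  0.0012  0.0495] turn 
[47.12055351 44.20362384]
t7.73 shift [-0.1244  0.0014  0.0659] turn 
[41.17057381 27.14803932]
t7.73 shift [-0.1466  0.0015  0.0837] turn 
[39.80463995 17.83672426]
t7.73 shift [-0.1464  0.0016  0.0931] turn
```

```bash
python3 inch.py '[[-0.013,0,0.006,0,0,0],[-0.013,0,0.006,0,0,0],[-0.013,0,0.005,0,0,0],[-0.009,0,-0.001,0,0,0],[-0.009,0,-0.001,0,0,0]]'
python3 inch.py '[[-0.009,0,0.001,0,0,0],[-0.009,0,0.0015,0,0,0],[-0.0085,0,0.003,0,0,0],[-0.0085,0,0.004,0,0,0],[0,0,0,0,0,0]]'
python3 press.py 1.1;python3 press.py 0.85;python3 press.py 0.6
```

```text
clock: 8.15
tool_pos: [0.5693, 0.0105, 0.2124]
tool_rot: [0.689, -0.656, 0.227, 0.209]
wrist_force: [-0.6, 0.2, 0.4]
finger_gap: 0.003
finger_force: 0.1
clock: 8.57
tool_pos: [0.5691, 0.0335, 0.1846]
tool_rot: [0.689, -0.656, 0.227, 0.208]
wrist_force: [-0.1, -0.2, 2.7]
finger_gap: 0.003
finger_force: 1.6
[86.48294452 79.7956989 ]
t8.57 shift [0.0023 0.001  0.0001] turn 
[70.50366311 71.37205434]
t8.57 shift [-0.0121  0.0012  0.0109] turn 
[57.10518189 59.256943  ]
t8.57 shift [-0.0234  0.0014  0.025 ] turn
```

```bash
python3 inch.py '[[-0.006,0.0005,0.005,0,0,0],[-0.006,0.0005,0.006,0,0,0],[-0.006,0,0.007,0,0,0],[-0.0055,0,0.007,0,0,0],[0,0,0,0,0,0]]'
python3 press.py .6;python3 press.py .35; python3 press.py 0.1
```

```text
clock: 8.98
tool_pos: [0.5671, 0.0367, 0.1494]
tool_rot: [0.689, -0.656, 0.226, 0.209]
wrist_force: [0.2, -0.1, 0.6]
finger_gap: 0.003
finger_force: 0.1
[57.10518189 59.256943  ]
t8.98 shift [-0.0002 -0.0008 -0.0016] turn 
[47.12055351 44.20362384]
t8.98 shift [-0.0076 -0.0006  0.0148] turn 
[41.17057381 27.14803932]
t8.98 shift [-0.0298 -0.0005  0.0326] turn
```

Run:
```python
from h import *
from ov import crop
for n in C: cv2.imwrite(f"pics/{n}6.png",viewer.capture(n)[:,:,::-1])
a=crop("pics/side5.png",240,140,80,100,5);c=crop("pics/side6.png",240,140,80,100,5)
cv2.imwrite("pics/p6.png",cv2.hconcat([a,c])); print(monitor.observe()["wrist_force"])
```

```text
[-0.93157067 -1.09761312  0.58639215]
```

View pics/p6.png

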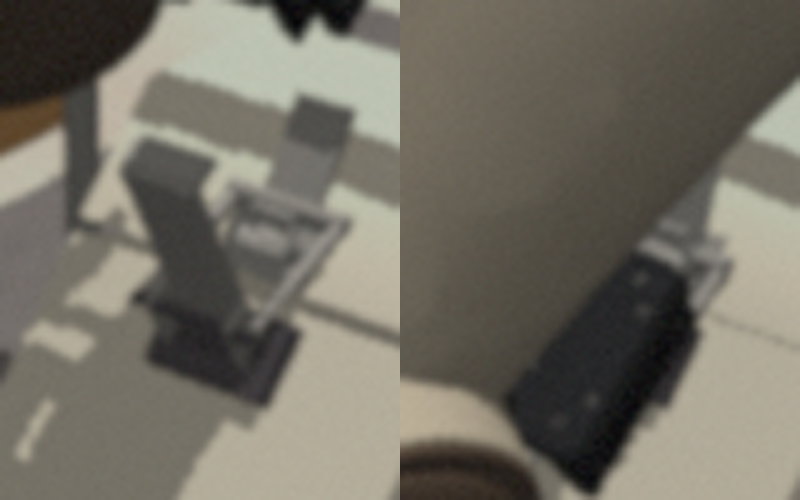

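```bash
python3 inch.py '[[-0.004,-0.0005,0.007,0,0,0],[-0.004,0,0.008,0,0,0],[-0.004,0,0.008,0,0,0],[-0.003,0,0.008,0,0,0],[0,0,0,0,0,0]]'
python3 press.py .35; python3 press.py 0.1;python3 press.py 0
```

```text
clock: 9.5
tool_pos: [0.568, 0.0299, 0.1154]
tool_rot: [0.689, -0.656, 0.226, 0.21]
wrist_force: [-0.1, 0.3, 0.8]
finger_gap: 0.004
finger_force: 0.0
[47.12055351 44.20362384]
t9.50 shift [ 0.0068 -0.0005 -0.0167] turn 
[41.17057381 27.14803932]
t9.50 shift [-0.0154 -0.0003  0.001 ] turn 
[40.01220638 20.        ]
t9.50 shift [-0.0154 -0.0003  0.0083] turn
```

```bash
python3 inch.py '[[-0.012,0,0.002,0,0,0],[0,0,0.004,0,0,0],[0,0,0.003,0,0,0],[0,0,0,0,0,0]]'
python3 press.py 0;python3 inch.py '[[0,0,0.002,0,0,0],[0,0,0.002,0,0,0],[0,0,0,0,0,0]]';python3 press.py 0
```

```text
clock: 9.83
tool_pos: [0.5689, 0.0354, 0.1028]
tool_rot: [0.689, -0.656, 0.227, 0.208]
wrist_force: [0.2, 0.7, -0.4]
finger_gap: 0.007
finger_force: 0.0
[40.01220638 20.        ]
t9.83 shift [-0.0036  0.0008  0.0012] turn 
clock: 10.08
tool_pos: [0.5698, 0.034, 0.1012]
tool_rot: [0.689, -0.656, 0.228, 0.207]
wrist_force: [-3.3, 3.8, 4.7]
finger_gap: 0.005
finger_force: 3.5
[40.01220638 20.        ]
t10.08 shift [-0.0038  0.0017 -0.0009] turn
```

```bash
python3 inch.py '[[0,0.0015,0.002,0,0,0],[0,0,0.003,0,0,0],[0,0,0,0,0,0],[0,0,0,0,0,0]]';python3 press.py 0
python3 inch.py '[[0,0,-0.01,0,0,0],[0,0,-0.03,0,0,0],[0,0,-0.04,0,0,0],[0,0,-0.04,0,0,0],[0,0,0,0,0,0]]'
python3 inch.py '[[0,0,-0.04,0,0,0],[0,0,-0.04,0,0,0],[0,0,-0.04,0,0,0],[0,0,-0.04,0,0,0],[0,0,0,0,0,0]]'
python3 - <<'E'
from h import *
o=cv2.imread("pics/side0.png")
for n in C: cv2.imwrite(f"pics/{n}7.png",viewer.capture(n)[:,:,::-1])
# numeric check: darkness profile across the seam (right part), before / now
im=[cv2.imread(f"pics/side{k}.png",0).astype(int) for k in(0,7)]
for y in(-50,-65,-80):
    for I in im:
        p=np.array([proj("side",world((-33+S*d,y,124+S*d),v[:4]))[0] for d in range(-14,18,2)])
        print(y,[int(I[int(round(b)),int(round(a))]) for a,b in p])
# predicted pixels of tops for closed / open, lever-end lip
for th in(0,.1,.2,.4,1): print(th,proj("side",world(lev(v[4],th,-95,0,20),v[:4])).round(1))
d=cv2.absdiff(cv2.imread("pics/top0.png"),cv2.imread("pics/top7.png")).max(2)
print("byst diff switch,dish,scoop,clip",[int(d[a:b,c:e].mean()) for a,b,c,e in((140,178,172,216),(183,221,178,218),(240,272,158,234),(278,305,240,292))])
E
```

```text
clock: 10.42
tool_pos: [0.57, 0.0335, 0.1005]
tool_rot: [0.689, -0.656, 0.23, 0.205]
wrist_force: [-12.0, 15.1, 19.5]
finger_gap: 0.0
finger_force: 12.7
[40.01220638 20.        ]
t10.42 shift [-0.0039  0.002  -0.0018] turn 
clock: 10.83
tool_pos: [0.5671, 0.1058, 0.1998]
tool_rot: [0.69, -0.656, 0.23, 0.201]
wrist_force: [0.8, -0.1, 1.2]
finger_gap: 0.005
finger_force: 0.0
clock: 11.25
tool_pos: [0.5593, 0.1984, 0.3296]
tool_rot: [0.69, -0.657, 0.229, 0.201]
wrist_force: [0.6, -0.0, 1.5]
finger_gap: 0.009
finger_force: 0.0
-50 [164, 162, 161, 162, 161, 150, 115, 99, 113, 148, 163, 164, 167, 166, 167, 168]
-50 [172, 173, 174, 173, 173, 162, 146, 158, 171, 176, 175, 176, 178, 178, 177, 180]
-65 [162, 162, 162, 162, 161, 160, 145, 108, 102, 123, 154, 163, 167, 168, 170, 169]
-65 [172, 173, 173, 173, 169, 165, 146, 149, 166, 174, 176, 176, 178, 178, 177, 179]
-80 [164, 161, 161, 162, 162, 154, 121, 99, 111, 140, 159, 168, 168, 168, 168, 170]
-80 [173, 172, 173, 173, 171, 159, 139, 151, 171, 175, 176, 176, 177, 178, 178, 181]
0 [[257.9 248.4]]
0.1 [[256.2 246. ]]
0.2 [[254.8 243.2]]
0.4 [[252.8 236.2]]
1 [[254.5 208.4]]
byst diff switch,dish,scoop,clip [7, 6, 16, 30]
```

Run:
```python
from h import *
for k in(0,7):
    h=cv2.cvtColor(cv2.imread(f"pics/top{k}.png"),cv2.COLOR_BGR2HSV);m=((h[...,1]>170)&((h[...,0]<6)|(h[...,0]>174))&(h[...,2]>40))[260:320,230:310]
    print(m.sum(),np.argwhere(m).mean(0))
print(finish_job())
```

```text
312 [30.31410256 42.18589744]
324 [29.84259259 42.79012346]
the job is handed in; nothing more can be done
None
```

The bin is latched and the job is handed in, at about 11 s on the robot's clock: the bail's bar is hooked behind the keeper, the lever was pressed to its stop and the hood's seam stayed drawn in after the gripper left. I checked the lever by pressing force and the seam by pixel values, not with a final picture; no knock on the rail showed in the wrist force, the red clip had not moved, and I did not check the pod tub and softener.

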